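Lid and bail on a loaded parts tote

ROBOT

A 6-joint arm with a two-finger parallel gripper is mounted at the origin on the work surface. World frame = base frame: x ahead of the robot, y to its left, z up, the work surface at z = 0. Lengths are in mm, angles in rad, forces in N, time in s.
With the tool pointing down it reaches from about 325 to 900 mm from the base axis. Payload 6.1 kg.
Tool frame: the origin (TCP) lies at the very end of the fingers, on their centre line; the grasp point (between the pads) lies 19 mm behind it; z points along the fingers, y is the direction in which the jaws open and shut (so a half turn about z gives the same grasp; the last joint's range is limited). The gripper opens to 85 mm and grips with 20 to 120 N. Pads are 22 mm wide; open, the fingers measure 114 mm over their backs; the gripper's body (76 mm by 85 mm) begins 54 mm behind the grasp point. The pads swing forward as they close: fully open they stand 13 mm farther back than shut.
Start: joints at [-1.372, 0.22, 1.526, -0, 1.395, -0.126], TCP at [199.442, -592.316, 231.3] pointing down, gripper open.
Joint ranges: [-2.98, 2.98], [-0.91, 2.08], [0.09, 2.57], [-1.24, 4.39], [0.2, 2.65], [-2.68, 2.68]. Speed limits (rad/s): [2.57, 2.57, 3.01, 3.14, 3.14, 3.14].

INTERFACE

Orientations are given as a unit quaternion [w, x, y, z].
In Python, from rig import get_state, camera, close_job gives the robot as it stands.
- The arm moves only by the tool step_arm, never from a script. Its argument "motion" is a list of rows, each a list of 2 entries, a list of its own where there are three numbers: the shift along the tool's x, y, z in mm, then the turn about the tool's z in rad. A call has 1 to 20 rows; each row shifts and turns the pose as measured when the row begins, along the tool's axes as they then stand; what a row does not reach is not made up. A row lasts 1/12 s, in which the tool goes at most 41.7 mm and 7.16 degrees, less where a joint would pass 70% of its speed; a pose out of reach is approached as far as the arm can. A call with a gripper value outside its range is refused whole. "grip" is the opening, from 0 (shut) to 1 (fully open), set as the call begins (left out, the last holds). The fingers move at their own pace and stop on an object; "force" is the grip in N (left out, the last holds). Time passes only in rows, so rows that do not move let the fingers close. It gives the time, the measured TCP pose, the force and the opening at its end, in the units of the state.
- get_state(): the state, without advancing time (a new reading comes with each control period).
- camera(name): name is "scene" or "top" or "wrist"; returns a dict with "pixels" (384x512x3 uint8, blue, green, red), "depth" (384x512 float32, mm along the optical axis (not along the pixel's ray), 0 where there is no reading), "fx", "fy", "cx", "cy" (pixels), "T" (4x4, takes a point from camera to world coordinates); the wrist camera has in their place "hand_eye" (4x4, takes a point from camera to tool coordinates, whose origin is the TCP and whose axes are the flange's). Camera axes: x right, y down, z forward; pixel columns grow to the right and rows downward; lengths in mm; the calibration is good to about 2 mm. A picture is of the moment at which its call begins: read the wrist's pose just before it.
- close_job(): hands the job in, once; it reports no verdict.
The state is a dict: "clock": time; "joint_positions": joint angles; "dq": joint speeds; "effort": joint torques, N m; "tool_pos": TCP position; "tool_rot": TCP orientation; "force": force on the tool from outside, world axes, zero at the start; "ft_torque": the same for the moment, N m; "finger_gap": finger opening in mm.
Only numpy, scipy, OpenCV 4.12 (cv2) and the standard library are available. Lean on these libraries where they do the work, as an engineer would, in place of code of your own. Each camera call takes 0.05 s, during which the arm holds its last target.

TASK

The red parts tote with the folded wire bail has been filled with bolts: close it up. Take the metal lid from the sloping stand and set it gently on the tote so that it sits flat, square and fully home; then swing the wire bail up and over the lid until its cross bar lies on the lid, let go and leave the other things on the counter alone.

Things in the scene. Friction and masses are not known exactly. Their poses are not given: they have to be found in the camera images.
- tote: Open red plastic tote fixed to the counter, 130 (x) x 120 (y) x 80 high, walls 4, mouth 122 x 112, bolts inside up to 35 mm. Origin: centre of underside, z up; at yaw 0 its front (-x) looks to the robot; turned up to 0.3 rad. A wire bail is pivoted on its two sides (y = +-60) at x = -48, z = 70, on bosses of radius 8 reaching y = +-79. Stands left or right of the lid stand.
- bail (a joint): Bail angle q (rad) about tote y: 0 closed, bar on the seated lid; grows as it swings up and over to the front: 1.37 upright, 2.94 level in front; starts folded at 2.7 to 3.1; stops -0.1 and 3.25. Bar centre in the tote: x = -48 + 97 cos(q + 0.202), z = 70 + 97 sin(q + 0.202) mm. Stiff pivots: it stays where left; about 2 N at the bar moves it.
- bail_bar (a point): Middle of the bail's cross bar. The bail is a U of round 7 mm steel wire: two arms 97 mm long at y = +-76 mm of the tote, joined by a straight cross bar 152 mm long parallel to tote y. It clears the seated lid's handle.
- lid: Loose aluminium lid, 0.2 to 0.45 kg: plate 136 (x) x 126 (y) x 6; below it a skirt frame 112 x 102, 12 deep, drops into the tote's mouth with 5 mm play while the plate rests on the rim. Origin: centre of the plate's underside (seated: x = y = 0, z = 80 of the tote); z out of the handle side, x along the handle, laid along tote x (half a turn fits too). Starts on the stand, tilted 35 deg.
- lid_handle (a point): Centre of the handle's grip, 27 mm above the lid's origin along lid z. The grip is a black bar 50 long (lid x), 14 wide (lid y), 18 high: 18 to 36 mm above the origin, on two feet on the plate's middle (plate top at 6 mm), nothing beside it.
- stand: Dark steel stand fixed to the counter: a panel 150 x 150 sloping 35 deg, low edge at its front (-x, to the robot at yaw 0), high edge (108 mm up) at +x, a 9 mm lip along the low edge that holds the lid's skirt. Origin: on the counter under the panel's middle, panel surface there 65 mm up. Turned up to 0.3 rad.
- open_bin: Bystander: small loose open red bin without bail, 120 x 100 x 75 with its tab, origin at the centre of its underside.
- carton: Bystander: loose cardboard carton 100 x 140 x 60, origin at the centre of its underside.
- jar: Bystander: loose clear jar, 72 diameter, 90 high, origin at the centre of its underside.
Things that resemble listed ones, but are neither listed nor needed, are in the scene too. What is shaped like the tote but purple is not meant.

How it is judged:
By the outcome, as a careful person would: the job done as asked, in the order asked, and still so for the second after the job is handed in, with the robot touching nothing.
It also fails if it takes over 64 s, if anything falls off the work surface, if the arm or the gripper's body presses on something with over 40 N, if the wrist force passes 120 N, or if a joint passes its speed limit or range.

## Working session

There is one attempt and no reset: what is moved stays moved. The work goes in short steps, Python scripts to look and compute and a tool call to move; the robot and the scene stay as the last step left them, time stands still between calls to the robot, and variables do not carry over. Pictures are saved under pics/ and viewed, and the job is handed in when it is done.

Besides the shell and the picture viewer there is one more tool, called after "Emit:" as name(argument=value, ...), one argument or row to a line, values as JSON. step_arm: Moves the arm, as the interface text tells. Its arguments: {"type":"object","properties":{"motion":{"type":"array","items":{"type":"array"}},"grip":{"type":"number"},"force":{"type":"number"}},"required":["motion"]}

```bash
ls; mkdir -p pics; python3 - <<'E'
from rig import get_state, camera
import cv2,json,numpy as np,pickle
print(get_state())
for n in("scene","top","wrist"):
    c=camera(n); pickle.dump(c,open(f"{n}0.pkl","wb")); cv2.imwrite(f"pics/{n}0.png",c["pixels"])
    print(n,c["fx"],c["cx"],c["cy"],np.round(c.get("T",c.get("hand_eye")),3).tolist())
E
```

```text
pics
{'clock': 0.0, 'joint_positions': array([-1.37211154e+00,  2.21248068e-01,  1.52763476e+00,  3.74730573e-05,
        1.39467929e+00, -1.26093012e-01]), 'dq': array([-0.00031884,  0.00061879, -0.00084713, -0.00021817,  0.00101234,
       -0.00042217]), 'effort': array([ 1.10327957e-03, -4.96902645e+01, -3.89396203e+01, -7.09342498e-05,
        1.11827021e-02, -1.06211530e-06]), 'tool_pos': array([ 199.32745544, -591.71991522,  230.17312703]), 'tool_rot': array([-9.84753276e-04,  9.86843927e-01,  1.61672800e-01, -1.73025817e-05]), 'force': array([-0.5996373 , -0.90911455,  0.20142031]), 'ft_torque': array([-0.02358283, -0.00626468, -0.01821996]), 'finger_gap': 85.36490760080491}
scene 390.4468149741068 255.29941858998026 197.25616000542578 [[-0.65, 0.644, -0.403, 1067.952], [0.76, 0.544, -0.355, 418.073], [-0.009, -0.537, -0.844, 1108.255], [0.0, 0.0, 0.0, 1.0]]
top 353.25044080845464 255.40057482350264 187.81257672425969 [[-0.0, -0.996, 0.089, 461.975], [-1.0, 0.0, 0.001, -30.428], [-0.001, -0.089, -0.996, 1241.733], [0.0, 0.0, 0.0, 1.0]]
wrist 325.9167869590234 260.1003586520435 190.13294513430944 [[0.001, -0.96, -0.278, 71.207], [1.0, 0.001, 0.001, -0.473], [-0.0, -0.278, 0.96, -143.715], [0.0, 0.0, 0.0, 1.0]]
```

View pics/scene0.png

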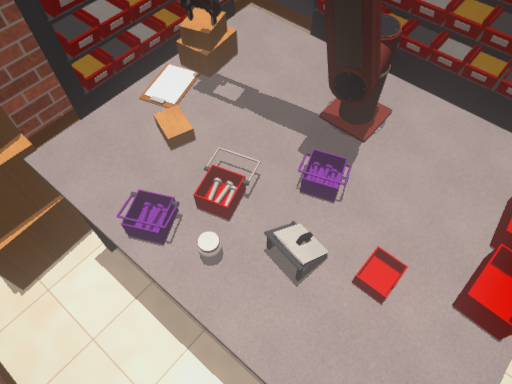

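View pics/top0.png

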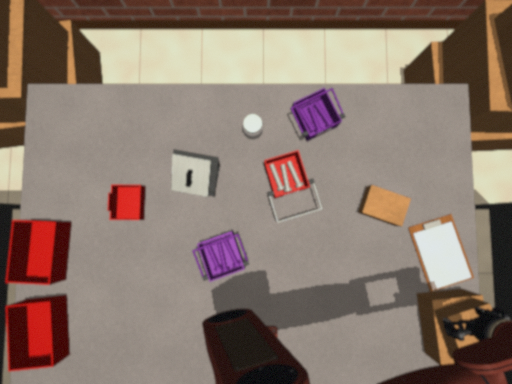

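```bash
cat > h.py <<'E'
import numpy as np,pickle,cv2
def load(n): return pickle.load(open(n,"rb"))
def cloud(c,T=None):
    T=c["T"] if T is None else T
    v,u=np.mgrid[0:384,0:512]; d=c["depth"]
    P=np.stack([(u-c["cx"])/c["fx"]*d,(v-c["cy"])/c["fy"]*d,d,np.ones_like(d)],-1)@np.asarray(T).T
    return P[...,:3]
def ray(c,uv,z,T=None):
    T=c["T"] if T is None else T
    uv=np.atleast_2d(uv).astype(float)
    r=np.stack([(uv[:,0]-c["cx"])/c["fx"],(uv[:,1]-c["cy"])/c["fy"],np.ones(len(uv))],-1)@T[:3,:3].T
    o=T[:3,3]; return o+r*((z-o[2])/r[:,2])[:,None]
def R(q):
    from scipy.spatial.transform import Rotation as Ro
    return Ro.from_quat([q[1],q[2],q[3],q[0]]).as_matrix()
E
python3 - <<'E'
from h import *
np.set_printoptions(suppress=True,precision=3)
for n in("top","scene"):
    c=load(n+"0.pkl");P=cloud(c);hsv=cv2.cvtColor(c["pixels"],cv2.COLOR_BGR2HSV)
    b={"top":(255,140,330,230),"scene":(185,140,270,225)}[n]
    crop=c["pixels"][b[1]:b[3],b[0]:b[2]]; cv2.imwrite(f"pics/{n}_tote.png",cv2.resize(crop,None,fx=7,fy=6,interpolation=cv2.INTER_CUBIC)[:600,:800])
    print(n,"table z",np.median(P[230:260,260:300,2]) if n=="top" else np.median(P[200:240,120:130,2]))
    red=((hsv[...,0]<8)|(hsv[...,0]>172))&(hsv[...,1]>130)&(hsv[...,2]>60)
    m=np.zeros(red.shape,bool);m[b[1]:b[3],b[0]:b[2]]=1;red&=m
    Q=P[red];print("red",red.sum(),"zmax pct",np.percentile(Q[:,2],[50,90,95,99]))
    rim=Q[(Q[:,2]>72)&(Q[:,2]<88)]
    r=cv2.minAreaRect(rim[:,:2].astype(np.float32));print("rim",len(rim),r,np.median(rim[:,2]))
    b={"top":(165,140,225,205),"scene":(255,210,335,285)}[n]
    crop=c["pixels"][b[1]:b[3],b[0]:b[2]]; cv2.imwrite(f"pics/{n}_lid.png",cv2.resize(crop,None,fx=8,fy=8,interpolation=cv2.INTER_CUBIC)[:600,:800])
    Q=P[b[1]:b[3],b[0]:b[2]]; h=hsv[b[1]:b[3],b[0]:b[2]]
    g=(h[...,2]>120)&(h[...,1]<60)&(Q[...,2]>25)
    g=cv2.erode(g.astype(np.uint8),np.ones((3,3)))>0
    q=Q[g];A=np.c_[q[:,:2],np.ones(len(q))]
    for _ in range(5):
        s=np.linalg.lstsq(A,q[:,2],rcond=None)[0];k=abs(A@s-q[:,2])<5;q,A=q[k],A[k]
    nn=np.array([-s[0],-s[1],1]);nn/=np.linalg.norm(nn)
    print("lid plane n",nn,"tilt deg",np.degrees(np.arccos(nn[2])),"yaw uphill",np.arctan2(s[1],s[0]),"pts",len(q),q.mean(0))
    # handle: black, above plane
    dist=(Q-q.mean(0))@nn
    hm=(h[...,2]<60)&(dist>12)&(dist<50)
    print("handle",hm.sum(),Q[hm].mean(0),"dist",np.percentile(dist[hm],[10,50,90]),np.argwhere(hm).mean(0)[::-1]+b[:2])
E
```

```text
top table z -0.11333576308311422
red 934 zmax pct [ 6.728 78.745 80.84  83.854]
rim 159 ((614.3920288085938, -132.70553588867188), (128.14505004882812, 120.56398010253906), 16.88368034362793) 79.23166687160142
lid plane n [-0.47   0.237  0.85 ] tilt deg 31.768539770183978 yaw uphill -0.4660192486349688 pts 133 [612.448 189.963  82.79 ]
handle 45 [595.237 187.129 106.141] dist [23.326 27.883 30.803] [188.4   177.933]
scene table z 2.9120000360637732
red 444 zmax pct [50.794 81.812 83.069 84.387]
rim 211 ((615.3408203125, -131.68295288085938), (132.944580078125, 121.6580581665039), 17.480470657348633) 80.05445689470957
lid plane n [-0.619  0.068  0.782] tilt deg 38.543281842307344 yaw uphill -0.10902810759137499 pts 170 [615.33  186.402  87.109]<stdin>:26: RuntimeWarning: Mean of empty slice.
  ret = um.true_divide(
Traceback (most recent call last):
IndexError: index -1 is out of bounds for axis 0 with size 0
```

```bash
python3 - <<'E'
import cv2,numpy as np
f=lambda n:cv2.resize(cv2.imread(f"pics/{n}.png"),(390,290))
cv2.imwrite("pics/m0.png",np.vstack([np.hstack([f("top_tote"),f("scene_tote")]),np.hstack([f("top_lid"),f("scene_lid")])]))
E
```

```text
(no output)
```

View pics/m0.png

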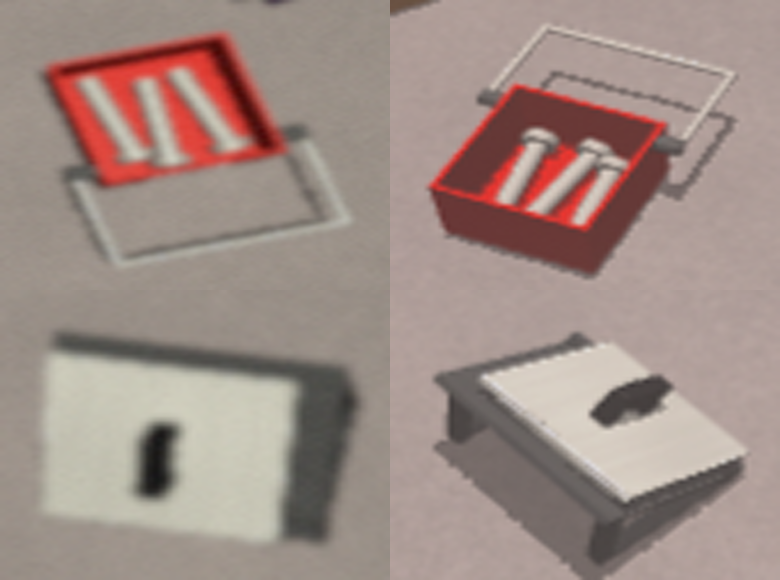

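Candidates in the top view: the red tote at (287,174) has bolts and a bail folded to the front. The purple totes at (222,255) and (317,113) are not meant. The red bin at (127,202) has a tab and no bail, and the big red bins at (38,252) and (37,330) have none either. The enlarged crop confirms the tote at (287,174). The lid is on the stand at (194,175). Next I'll raise the arm and move over the lid for a wrist view.

```bash
cat >> h.py <<'E'
def go(target,yaw=None,st=None):
    """print tool-frame shift to world target, turn needed"""
    from rig import get_state
    s=st or get_state(); M=R(s["tool_rot"]); d=M.T@(np.array(target)-s["tool_pos"])
    y=np.arctan2(M[1,0],M[0,0])
    print("tcp",np.round(s["tool_pos"],1),"yaw",round(y,4),"t",round(s["clock"],2),"F",np.round(s["force"],1),"gap",round(s["finger_gap"],1),"tilt",np.round(M[2],3))
    print("tool shift",np.round(d,1),"turn",None if yaw is None else round(-(yaw-y),4))
E
python3 -c "
from h import *
go([630,188,340],-0.1)"
```

```text
tcp [ 199.4 -591.8  230.4] yaw 0.3249 t 0.15 F [-0.5  0.4  0.1] gap 85.5 tilt [ 0.    -0.002 -1.   ]
tool shift [ 657.  -601.8 -108.5] turn 0.4249
```

Emit:
step_arm(
  motion=[
    [[0,0,-36],0],
    [[0,0,-36],0],
    [[0,0,-36],0],
    [[27,-25,0],0],
    [[27,-25,0],0],
    [[27,-25,0],0],
    [[27,-25,0],0],
    [[27,-25,0],0],
    [[27,-25,0],0],
    [[27,-25,0],0],
    [[27,-25,0],0],
    [[27,-25,0],0],
    [[27,-25,0],0],
    [[27,-25,0],0],
    [[27,-25,0],0],
    [[27,-25,0],0],
    [[27,-25,0],0],
    [[27,-25,0],0],
    [[27,-25,0],0],
    [[27,-25,0],0],
  ],
  grip=1,
  force=30,
)

```text
clock: 1.82
tool_pos: [506.6, -22.1, 340.8]
tool_rot: [-0.004, 0.988, 0.155, 0.0]
force: [0.5, 0.4, 0.2]
finger_gap: 85.3
```

```bash
python3 -c "
from h import *
go([630,188,340],-0.1)"
```

```text
tcp [506.6 -22.1 340.8] yaw 0.3107 t 1.82 F [0.5 0.4 0.2] gap 85.3 tilt [ 0.002 -0.009 -1.   ]
tool shift [ 181.7 -162.3    2.6] turn 0.4107
```

Emit:
step_arm(
  motion=[
    [[26,-23,0],0],
    [[26,-23,0],0],
    [[26,-23,0],0],
    [[26,-23,0],0],
    [[26,-23,0],0],
    [[26,-23,0],0],
    [[20,-20,0],0],
    [[0,0,0],0.1],
    [[0,0,0],0.1],
    [[0,0,0],0.1],
    [[0,0,0],0.1],
    [[0,0,0],0],
    [[0,0,0],0],
  ],
)

```text
clock: 2.9
tool_pos: [629.1, 205.5, 333.1]
tool_rot: [-0.004, 0.999, -0.046, -0.006]
force: [0.2, 0.1, 0.3]
finger_gap: 85.4
```

```bash
python3 - <<'E'
from h import *
from rig import *
s=get_state(); c=camera("wrist"); M=np.eye(4); M[:3,:3]=R(s["tool_rot"]); M[:3,3]=s["tool_pos"]
c["T"]=M@c["hand_eye"]; pickle.dump(c,open("w1.pkl","wb")); cv2.imwrite("pics/w1.png",c["pixels"])
go([0,0,0],0)
P=cloud(c); print(P[::48,::64,2].round(0))
E
```

```text
tcp [629.  205.4 333. ] yaw -0.0917 t 2.95 F [-1.1 -0.3 -0.3] gap 85.2 tilt [-0.013 -0.008 -1.   ]
tool shift [-603.1  264.7  339. ] turn -0.0917
[[  1.   2.   1.   1.   1.   2.   2.  89.]
 [ -0.   1.   2.  -0.   1.   1.   2.   2.]
 [ -0.   2.   0.   0.   1.   3.   1.   0.]
 [  1.   2.   1.  -0. 104. 109.   2.   2.]
 [  1.   2.  34.   2.  51.  60.   2.   1.]
 [  1.   0.   5.  -0.   1.   0.   1.   1.]
 [ 54.   1. 385.   1.   2.  25. 377.   0.]
 [407. 400. 413.   2.   0.  68. 412. 400.]]
```

View pics/w1.png

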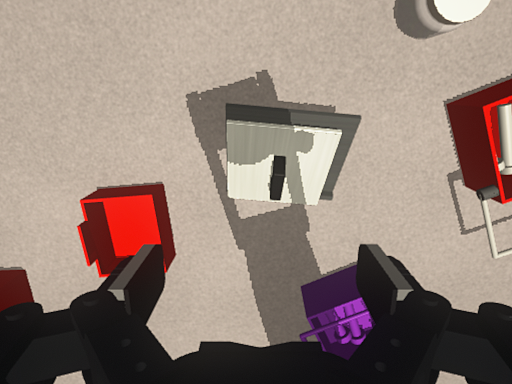

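The wrist view shows the lid at about (280,162) and its handle from (278,156) to (278,200), with the tote's edge at the right (490,150). Next I'll measure the lid plane and handle.

```bash
cat > lid.py <<'E'
from h import *
np.set_printoptions(suppress=True,precision=3)
c=load("w1.pkl");P=cloud(c)
b=(215,95,365,215);Q=P[b[1]:b[3],b[0]:b[2]];px=c["pixels"][b[1]:b[3],b[0]:b[2]].astype(int)
hsv=cv2.cvtColor(px.astype(np.uint8),cv2.COLOR_BGR2HSV)
lidm=(hsv[...,2]>95)&(Q[...,2]>25)&(hsv[...,1]<60)
lidm=cv2.morphologyEx(lidm.astype(np.uint8),cv2.MORPH_OPEN,np.ones((3,3)))>0
q=Q[cv2.erode(lidm.astype(np.uint8),np.ones((3,3)))>0]
for _ in range(6):
    m=q.mean(0);u,s,vt=np.linalg.svd(q-m,full_matrices=False);n=vt[2]*np.sign(vt[2][2]);q=q[abs((q-m)@n)<4]
print("n",n,"tilt",np.degrees(np.arccos(n[2])),"uphill yaw",np.arctan2(-n[1],-n[0]),"resid",s[2]/np.sqrt(len(q)),len(q))
# handle
d=(Q-m)@n
hm=(hsv[...,2]<70)&(d>18)&(d<45)
H=Q[hm];print("handle n",hm.sum(),"d pct",np.percentile(d[hm],[5,50,95]))
top=Q[hm&(d>24)]
# bar points on top face: project to plane
yaw=np.arctan2(-n[1],-n[0]);
e2=np.array([-np.sin(yaw),np.cos(yaw),0]);e1=np.cross(e2,n)
r=cv2.minAreaRect(np.c_[(top-m)@e1,(top-m)@e2].astype(np.float32));print("handle rect in plane (25..30 up)",r)
L=Q[lidm];L=L[abs((L-m)@n)<6]
print("lid rect",cv2.minAreaRect(np.c_[(L-m)@e1,(L-m)@e2].astype(np.float32)))
hc=m+r[0][0]*e1+r[0][1]*e2+(27-6)*n
print("handle grip centre",hc,"plate top mean",m,"e1",e1)
E
python3 lid.py
```

```text
n [-0.574  0.098  0.813] tilt 35.58197800632006 uphill yaw -0.16921355211264244 resid 0.536281679189576 2346
handle n 364 d pct [20.2   29.745 30.784]
handle rect in plane (25..30 up) ((-18.552474975585938, 4.1826934814453125), (12.534274101257324, 47.79084777832031), 89.6590576171875)
lid rect ((-20.395763397216797, 3.3061599731445312), (125.86156463623047, 137.65060424804688), 89.58663177490234)
handle grip centre [596.78  190.77   98.874] plate top mean [622.993 182.048  92.59 ] e1 [ 0.802 -0.137  0.582]
```

```bash
python3 -c "
from h import *
go([594.5,191,83],-0.169)"
```

```text
tcp [629.  205.4 333. ] yaw -0.0917 t 2.95 F [-1.1 -0.3 -0.3] gap 85.2 tilt [-0.013 -0.008 -1.   ]
tool shift [-29.7  19.4 250.3] turn 0.0773
```

Emit:
step_arm(
  motion=[
    [[-15,10,30],0],
    [[-15,9,30],0],
    [[0,0,30],0],
    [[0,0,30],0],
    [[0,0,0],0.08],
    [[0,0,0],0],
    [[0,0,0],0],
  ],
)

```text
clock: 3.53
tool_pos: [595.5, 188.3, 210.6]
tool_rot: [-0.005, 0.997, -0.078, -0.004]
force: [-0.2, -0.3, 0.9]
finger_gap: 85.4
```

```bash
python3 - <<'E'
from h import *
from rig import *
s=get_state(); c=camera("wrist"); M=np.eye(4); M[:3,:3]=R(s["tool_rot"]); M[:3,3]=s["tool_pos"]
c["T"]=M@c["hand_eye"]; pickle.dump(c,open("w2.pkl","wb")); cv2.imwrite("pics/w2.png",c["pixels"])
go([594.5,191,83],-0.169)
E
```

```text
tcp [596.  188.4 211.3] yaw -0.1561 t 3.58 F [ 0.5  0.  -0.4] gap 84.9 tilt [-0.007 -0.009 -1.   ]
tool shift [ -0.9  -1.2 128.3] turn 0.0129
```

View pics/w2.png

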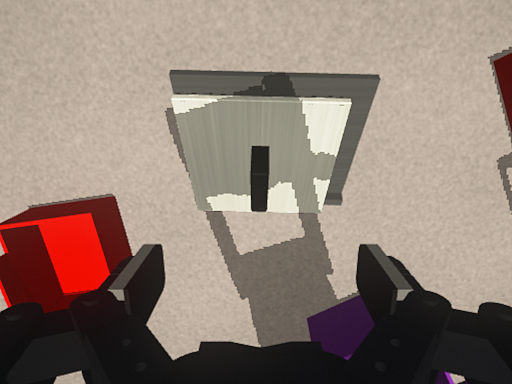

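The handle, at (260,147) to (260,210), lies on the jaws' centre line at column 260. One more measurement from this nearer view.

```bash
sed 's/w1.pkl/w2.pkl/; s/^b=(215,95,365,215)/b=(160,85,390,220)/' lid.py > lid2.py; python3 lid2.py
```

```text
n [-0.569  0.101  0.816] tilt 35.27192745923886 uphill yaw -0.1754411922774626 resid 0.48983246629217053 10395
handle n 798 d pct [20.389 29.723 30.659]
handle rect in plane (25..30 up) ((-22.321624755859375, 2.2667813301086426), (12.812501907348633, 49.229156494140625), 89.61945343017578)
lid rect ((-23.706832885742188, 1.9896469116210938), (126.10623931884766, 138.187255859375), 89.9404296875)
handle grip centre [596.338 190.459  98.752] plate top mean [625.827 182.929  94.497] e1 [ 0.804 -0.143  0.577]
```

Emit:
step_arm(
  motion=[
    [[-1,-2,25],0.016],
    [[0,0,25],0],
    [[0,0,25],0],
    [[0,0,20],0],
    [[0,0,15],0],
    [[0,0,8],0],
    [[0,0,0],0],
    [[0,0,0],0],
  ],
)

```text
clock: 4.25
tool_pos: [606.0, 193.5, 103.0]
tool_rot: [-0.008, 0.997, -0.077, 0.009]
force: [-0.6, -1.0, -0.5]
finger_gap: 85.3
```

```bash
python3 -c "
from h import *
go([594,191,83],-0.174)"
```

```text
tcp [606.  193.5 103. ] yaw -0.1544 t 4.25 F [-0.6 -1.  -0.5] gap 85.3 tilt [ 0.016 -0.017 -1.   ]
tool shift [-11.8   4.7  19.7] turn 0.0196
```

Emit:
step_arm(
  motion=[
    [[-6,2,0],0.02],
    [[-6,2,0],0],
    [[0,0,0],0],
    [[0,0,0],0],
  ],
)

```text
clock: 4.58
tool_pos: [595.4, 191.9, 108.1]
tool_rot: [-0.009, 0.996, -0.087, 0.012]
force: [0.1, 0.4, -0.5]
finger_gap: 85.3
```

```bash
python3 -c "
from h import *
go([594,191,83],-0.174)"
```

```text
tcp [595.4 191.9 108.1] yaw -0.1751 t 4.58 F [ 0.1  0.4 -0.5] gap 85.3 tilt [ 0.023 -0.02  -1.   ]
tool shift [-1.8  1.6 25.1] turn -0.0011
```

Emit:
step_arm(
  motion=[
    [[-1,1,14],0],
    [[-1,1,12],0],
  ],
)

```text
clock: 4.75
tool_pos: [597.0, 191.4, 86.8]
tool_rot: [-0.01, 0.996, -0.087, 0.017]
force: [-0.3, -0.8, -0.7]
finger_gap: 85.5
```

```bash
python3 -c "
from h import *
go([594,191,83],-0.174)"
```

```text
tcp [597.  191.4  86.8] yaw -0.1747 t 4.75 F [-0.3 -0.8 -0.7] gap 85.5 tilt [ 0.031 -0.023 -0.999]
tool shift [-3.   1.   3.7] turn -0.0007
```

Emit:
step_arm(
  motion=[
    [[-4,1,5],0],
    [[0,0,1],0],
    [[0,0,1],0],
  ],
)

```text
clock: 5.0
tool_pos: [591.4, 190.9, 77.3]
tool_rot: [-0.01, 0.996, -0.087, 0.015]
force: [1.0, 0.6, 0.2]
finger_gap: 85.4
```

Emit:
step_arm(
  motion=[
    [[0,0,0],0],
    [[0,0,0],0],
    [[0,0,0],0],
    [[0,0,0],0],
    [[0,0,0],0],
    [[0,0,0],0],
  ],
  grip=0,
  force=40,
)

```text
clock: 5.5
tool_pos: [592.2, 191.2, 78.5]
tool_rot: [-0.01, 0.996, -0.087, 0.016]
force: [-4.2, 0.1, 4.5]
finger_gap: 13.5
```

```bash
python3 -c "
from h import *
go([594,191,83],-0.174)"
```

```text
tcp [592.2 191.2  78.5] yaw -0.1744 t 5.5 F [-4.2  0.1  4.5] gap 13.5 tilt [ 0.03  -0.023 -0.999]
tool shift [ 1.9 -0.3 -4.5] turn -0.0004
```

Emit:
step_arm(
  motion=[
    [[0,0,-10],0],
    [[0,0,-25],0],
    [[0,0,-30],0],
    [[0,0,-35],0],
    [[0,0,-35],0],
  ],
)

```text
clock: 5.92
tool_pos: [578.5, 187.1, 205.1]
tool_rot: [-0.006, 0.996, -0.087, 0.002]
force: [0.8, -0.5, -3.1]
finger_gap: 13.3
```

```bash
python3 - <<'E'
from h import *
from rig import *
go([600,-140,220],0.3)
c=camera("scene");pickle.dump(c,open("scene1.pkl","wb"));cv2.imwrite("pics/scene1.png",cv2.resize(c["pixels"][100:320,170:410],None,fx=2.5,fy=2.5))
E
```

```text
tcp [578.5 187.1 205.1] yaw -0.1744 t 5.92 F [ 0.8 -0.5 -3.1] gap 13.3 tilt [ 0.004 -0.013 -1.   ]
tool shift [ 78.  318.2 -18.8] turn -0.4744
```

View pics/scene1.png

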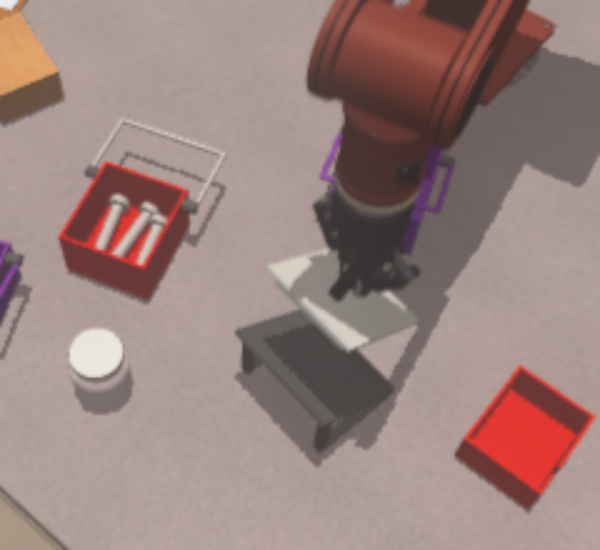

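```bash
python3 -c "
from h import *
go([589,-140,205],0.3)"
```

```text
tcp [582.4 187.8 214.5] yaw -0.1743 t 5.97 F [4.  0.7 4.4] gap 13.3 tilt [ 0.015 -0.017 -1.   ]
tool shift [ 63.2 321.8   4.8] turn -0.4743
```

Emit:
step_arm(
  motion=[
    [[3,15,0],0],
    [[6,30,0],0],
    [[6,32,0],0],
    [[6,32,0],0],
    [[6,32,0],0],
    [[6,32,0],0],
    [[6,32,0],0],
    [[6,32,0],0],
    [[6,32,0],0],
    [[5,25,0],0],
    [[3,14,0],0],
    [[0,0,0],-0.06],
    [[0,0,0],-0.1],
    [[0,0,0],-0.1],
    [[0,0,0],-0.1],
    [[0,0,0],-0.08],
    [[0,0,0],-0.03],
  ],
)

```text
clock: 7.38
tool_pos: [582.7, -139.2, 213.8]
tool_rot: [-0.009, 0.987, 0.158, 0.01]
force: [0.5, -0.2, -2.9]
finger_gap: 13.6
```

```bash
python3 - <<'E'
from h import *
from rig import *
go([589,-140,205],0.3)
for n in("scene","wrist","top"):
    s=get_state();c=camera(n)
    if n=="wrist":
        M=np.eye(4); M[:3,:3]=R(s["tool_rot"]); M[:3,3]=s["tool_pos"];c["T"]=M@c["hand_eye"]
    pickle.dump(c,open(n+"2.pkl","wb"));cv2.imwrite(f"pics/{n}2.png",c["pixels"])
a=cv2.resize(cv2.imread("pics/scene2.png")[110:240,150:310],(400,325));b=cv2.resize(cv2.imread("pics/wrist2.png"),(400,325))
cv2.imwrite("pics/m2.png",np.hstack([a,b]))
E
```

```text
tcp [ 582.7 -139.2  213.8] yaw 0.3177 t 7.38 F [ 0.5 -0.2 -2.9] gap 13.6 tilt [ 0.022 -0.014 -1.   ]
tool shift [5.6 2.8 8.9] turn 0.0177
```

View pics/m2.png

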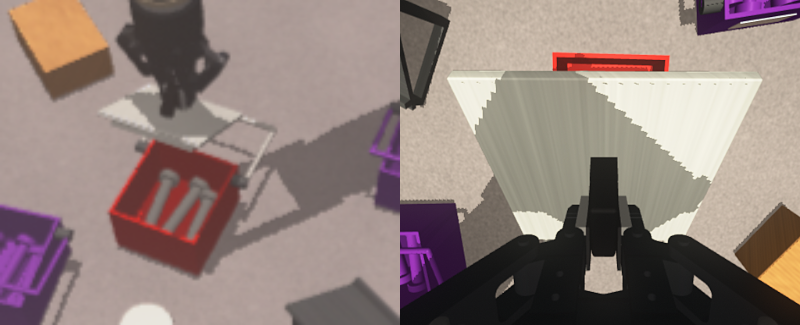

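The left panel shows the lid hanging over the tote's front half. The right panel, the wrist view, shows the tote's rear rim above the lid's edge and almost parallel to it. I'll check the rear rim and the lid's pose in the hand numerically.

```bash
python3 - <<'E'
from h import *
np.set_printoptions(suppress=True,precision=3)
c=load("wrist2.pkl");P=cloud(c);hsv=cv2.cvtColor(c["pixels"],cv2.COLOR_BGR2HSV)
red=((hsv[...,0]<8)|(hsv[...,0]>172))&(hsv[...,1]>130)&(hsv[...,2]>60);red[:,:190]=0;red[:,440:]=0;red[95:]=0
vs,us=np.nonzero(red);print(us.min(),us.max(),vs.min(),vs.max())
u0=np.arange(us.min()+3,us.max()-2); e=np.array([(u,np.nonzero(red[:,u])[0].min()-.5) for u in u0])
W=ray(c,e,80); f=np.polyfit(W[:,1],W[:,0],1);print("rear edge yaw",-np.arctan(f[0]),"ends",W[0],W[-1],np.linalg.norm(W[0]-W[-1]))
C=np.array([614.9,-132.2]);yaw=.3;ux=np.array([np.cos(yaw),np.sin(yaw)]);uy=np.array([-ux[1],ux[0]])
print("in tote: u",((W[:,:2]-C)@ux).mean(),"v ends",(W[[0,-1],:2]-C)@uy)
r=P[red];r=r[abs(r[:,2]-80)<4];print("rim depth pts z",len(r),np.median(r[:,2]))
# lid
b=(270,90,500,250)
m_=(hsv[...,2]>80)&(hsv[...,1]<60)&(P[...,2]>130);m_[:85]=0;m_[290:]=0
m_=cv2.erode(m_.astype(np.uint8),np.ones((5,5)))>0
q=P[m_]
for _ in range(8):
    m=np.median(q,0) if _==0 else q.mean(0);u,s,vt=np.linalg.svd(q-m,full_matrices=False);n=vt[2]*np.sign(vt[2][2]);q=q[abs((q-m)@n)<(15 if _<3 else 4)]
print("lid n",n,"tilt",np.degrees(np.arccos(n[2])),"uphill yaw",np.arctan2(-n[1],-n[0]),len(q))
m2=(hsv[...,2]>80)&(hsv[...,1]<60)&(abs((P-m)@n)<5)
e2=np.cross(n,[np.cos(.3),np.sin(.3),0]);e2/=np.linalg.norm(e2);e1=np.cross(e2,n)
k,l=cv2.connectedComponents(m2.astype(np.uint8));L=max(range(1,k),key=lambda i:(l==i).sum());L=P[l==L]
a,bb=(L-m)@e1,(L-m)@e2
print("e1 range",np.percentile(a,[.2,99.8]),"e2 range",np.percentile(bb,[.2,99.8]))
up=m+np.percentile(a,99.8)*e1+np.mean(np.percentile(bb,[.2,99.8]))*e2
O=up-68*e1-6*n; print("lid origin from upper edge",O,"tote uv",(O[:2]-C)@ux,(O[:2]-C)@uy)
rr=cv2.minAreaRect(np.c_[a,bb].astype(np.float32));print(rr)
g=c["T"]@np.linalg.inv(c["hand_eye"]);G=g[:3,3]-19*g[:3,2];print("grasp in lid",(G-O)@e1,(G-O)@e2,(G-O)@n)
E
```

```text
195 344 62 83
rear edge yaw 0.29526142522973653 ends [661.745 -58.246  80.   ] [ 695.377 -167.921   80.   ] 114.71584219975477
in tote: u 66.29973657602247 v ends [ 56.807 -57.908]
rim depth pts z 1056 81.0947533455666
lid n [-0.534 -0.178  0.826] tilt 34.27759676958156 uphill yaw 0.3208852463418496 51263
e1 range [-96.28   36.131] e2 range [-62.435  62.954]
lid origin from upper edge [ 600.976 -132.763  211.486] tote uv -13.46849275376769 3.5771559921074356
((-32.85163116455078, -0.2266998291015625), (137.59498596191406, 126.4105453491211), 1.0130192041397095)
grasp in lid -4.477486253969879 -0.6973900094674278 28.750416313625454
```

```bash
cat >> h.py <<'E'
def tgo(u,v,w,yaw=0.298):
    C=np.array([615.5,-132.]);ux=np.array([np.cos(.298),np.sin(.298)]);uy=np.array([-ux[1],ux[0]])
    from rig import get_state
    s=get_state();p=s["tool_pos"];print("tote uvw",round((p[:2]-C)@ux,1),round((p[:2]-C)@uy,1),round(p[2],1))
    go([*(C+u*ux+v*uy),w],yaw,s)
E
python3 -c "
from h import *
tgo(-27,0,135)"
```

```text
tote uvw -33.3 2.8 213.9
tcp [ 582.9 -139.1  213.9] yaw 0.3122 t 7.53 F [ 0.2  0.4 -2.5] gap 13.4 tilt [ 0.022 -0.014 -1.   ]
tool shift [ 4.5  3.9 79. ] turn 0.0142
```

Emit:
step_arm(
  motion=[
    [[2,2,20],0.017],
    [[0,1,20],0],
    [[0,1,18],0],
    [[0,0,10],0],
  ],
  force=25,
)

```text
clock: 7.87
tool_pos: [589.9, -141.8, 148.6]
tool_rot: [-0.007, 0.989, 0.144, 0.014]
force: [-0.3, 0.3, -4.6]
finger_gap: 13.2
```

```bash
python3 -c "
from h import *
tgo(-27,0,125)"
```

```text
tote uvw -27.3 -1.9 148.6
tcp [ 589.9 -141.8  148.6] yaw 0.2887 t 7.87 F [-0.3  0.3 -4.6] gap 13.2 tilt [ 0.029 -0.009 -1.   ]
tool shift [-0.4 -1.7 23.6] turn -0.0093
```

Emit:
step_arm(
  motion=[
    [[-1,-2,10],-0.009],
    [[-1,0,8],0],
    [[0,0,3],0],
  ],
)

```text
clock: 8.12
tool_pos: [586.5, -139.2, 124.2]
tool_rot: [-0.007, 0.989, 0.148, 0.012]
force: [-0.0, 0.6, -3.0]
finger_gap: 13.6
```

```bash
python3 -c "
from h import *
tgo(-27,0,121)"
```

```text
tote uvw -29.8 1.6 124.2
tcp [ 586.5 -139.2  124.2] yaw 0.2968 t 8.12 F [-0.   0.6 -3. ] gap 13.6 tilt [ 0.026 -0.011 -1.   ]
tool shift [2.7 1.6 3.3] turn -0.0012
```

Emit:
step_arm(
  motion=[
    [[4,1,2],0],
    [[0,0,3],0],
  ],
)

```text
clock: 8.28
tool_pos: [591.1, -139.0, 120.1]
tool_rot: [-0.007, 0.989, 0.148, 0.012]
force: [-1.0, 0.7, 3.0]
finger_gap: 13.0
```

```bash
python3 - <<'E'
from h import *
from rig import *
tgo(-25,0,117)
c=camera("scene");cv2.imwrite("pics/s3.png",cv2.resize(c["pixels"][110:240,150:310],(800,650))[:600])
E
```

```text
tote uvw -25.3 0.5 120.1
tcp [ 591.1 -139.   120.1] yaw 0.2964 t 8.28 F [-1.   0.7  3. ] gap 13.0 tilt [ 0.026 -0.011 -1.   ]
tool shift [0.2 0.5 3.1] turn -0.0016
```

View pics/s3.png

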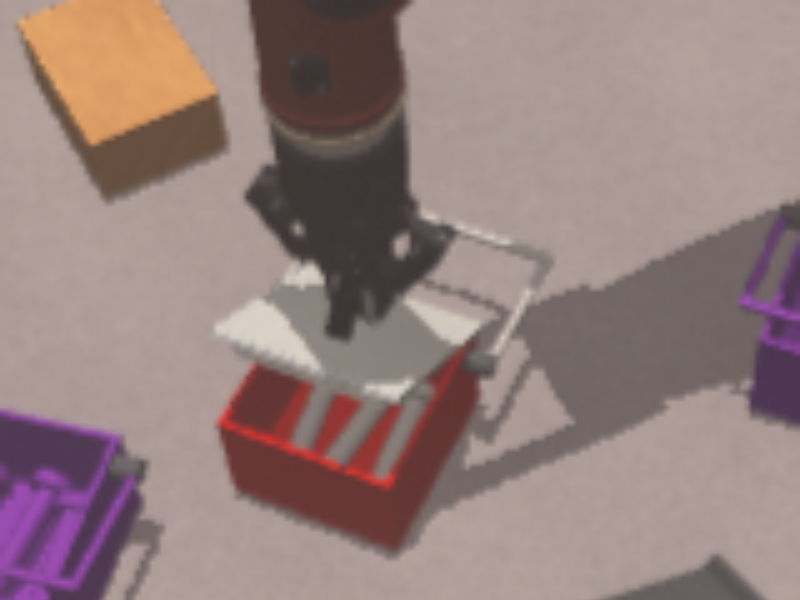

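The front plate edge is touching the front rim: the force went from -3 to +3 N. Next I'll swing the lid down along the arc.

Emit:
step_arm(
  motion=[
    [[4,0,3],0],
    [[4,0,4],0],
    [[3,0,4],0],
  ],
  force=20,
)

```text
clock: 8.58
tool_pos: [602.9, -136.1, 111.3]
tool_rot: [-0.006, 0.989, 0.147, 0.013]
force: [-2.2, 1.6, 0.9]
finger_gap: 13.3
```

```bash
python3 - <<'E'
from h import *
from rig import *
tgo(-8.4,0,100)
c=camera("scene");cv2.imwrite("pics/s4.png",cv2.resize(c["pixels"][110:240,150:310],(800,650))[:600])
E
```

```text
tote uvw -13.2 -0.2 111.3
tcp [ 602.9 -136.1  111.3] yaw 0.2957 t 8.58 F [-2.2  1.6  0.9] gap 13.3 tilt [ 0.027 -0.009 -1.   ]
tool shift [ 4.5 -0.1 11.5] turn -0.0023
```

View pics/s4.png

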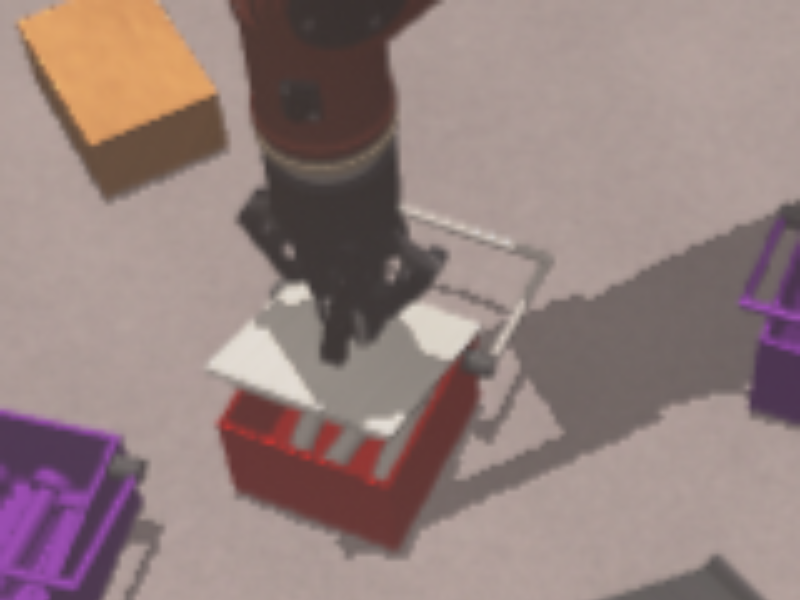

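The lid has rotated down to about 20° with small forces. I'll continue.

Emit:
step_arm(
  motion=[
    [[3,0,4],0],
    [[2,0,5],0],
    [[1,0,4],0],
  ],
)

```text
clock: 8.88
tool_pos: [612.6, -133.5, 99.0]
tool_rot: [-0.006, 0.989, 0.148, 0.015]
force: [1.0, 1.7, 3.4]
finger_gap: 13.2
```

```bash
python3 - <<'E'
from h import *
from rig import *
tgo(-4,0,89)
c=camera("scene");cv2.imwrite("pics/s5.png",cv2.resize(c["pixels"][110:240,150:310],(800,650))[:600])
E
```

```text
tote uvw -3.2 -0.6 99.0
tcp [ 612.6 -133.5   99. ] yaw 0.2964 t 8.88 F [1.  1.7 3.4] gap 13.2 tilt [ 0.032 -0.007 -0.999]
tool shift [-1.1 -0.5 10. ] turn -0.0016
```

View pics/s5.png

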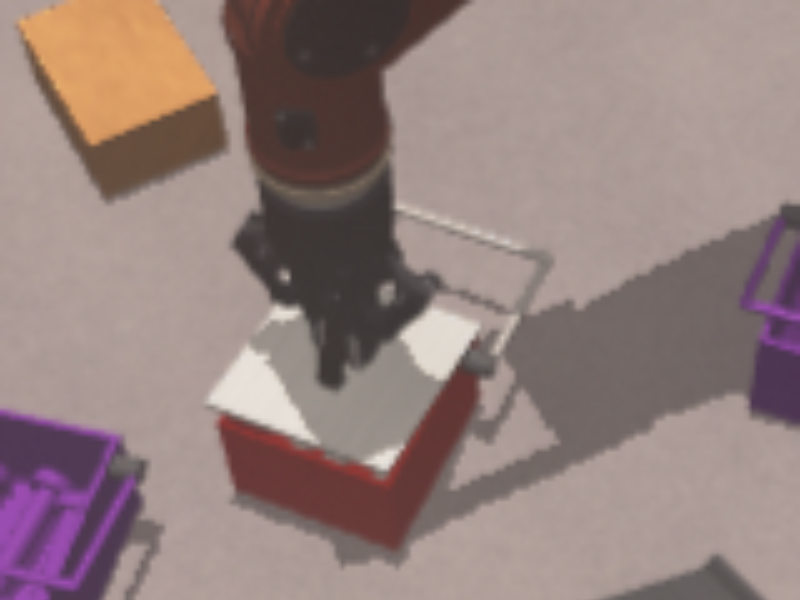

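Emit:
step_arm(
  motion=[
    [[-4,0,0],0],
    [[-2,0,3],0],
    [[0,0,3],0],
  ],
)

```text
clock: 9.18
tool_pos: [609.8, -135.5, 93.8]
tool_rot: [-0.005, 0.989, 0.148, 0.019]
force: [0.7, 3.5, 5.4]
finger_gap: 13.4
```

```bash
python3 - <<'E'
from h import *
from rig import *
tgo(-4,0,89)
c=camera("scene");cv2.imwrite("pics/s6.png",cv2.resize(c["pixels"][110:240,150:310],(800,650))[:600])
E
```

```text
tote uvw -6.4 -1.7 93.8
tcp [ 609.8 -135.5   93.8] yaw 0.2975 t 9.18 F [0.7 3.5 5.4] gap 13.4 tilt [ 0.038 -0.003 -0.999]
tool shift [ 2.2 -1.6  4.9] turn -0.0005
```

View pics/s6.png

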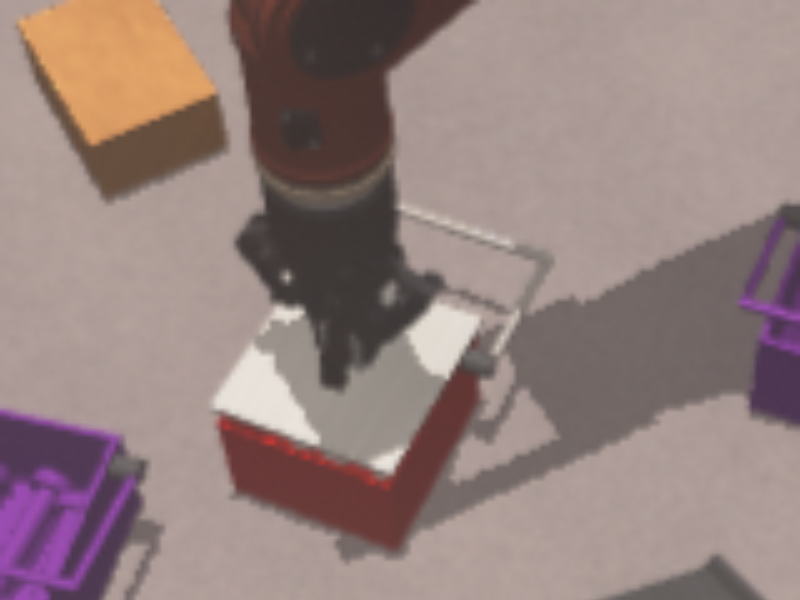

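Emit:
step_arm(
  motion=[
    [[1,-1,2],0],
    [[1,-1,3],0],
    [[0,0,2],0],
  ],
)

```text
clock: 9.48
tool_pos: [611.9, -134.6, 89.2]
tool_rot: [-0.003, 0.989, 0.148, 0.019]
force: [-13.0, 5.3, 29.3]
finger_gap: 13.3
```

```bash
cat > look.py <<'E'
from h import *
from rig import *
import sys
np.set_printoptions(suppress=True,precision=3)
tgo(-4,0,89)
s=get_state();c=camera("wrist")
M=np.eye(4); M[:3,:3]=R(s["tool_rot"]); M[:3,3]=s["tool_pos"];c["T"]=M@c["hand_eye"]
d=camera("scene");n=sys.argv[1];pickle.dump((c,d),open(n+".pkl","wb"))
cv2.imwrite(f"pics/{n}.png",np.hstack([cv2.resize(d["pixels"][110:240,150:310],(400,325)),cv2.resize(c["pixels"],(400,325))]))
C=np.array([615.5,-132.]);ux=np.array([np.cos(.298),np.sin(.298)]);uy=np.array([-ux[1],ux[0]])
for k,x in(("w",c),("s",d)):
    P=cloud(x);hsv=cv2.cvtColor(x["pixels"],cv2.COLOR_BGR2HSV)
    U=(P[...,:2]-C)@ux;V=(P[...,:2]-C)@uy
    m=(abs(U)<90)&(abs(V)<70)&(P[...,2]>70)&(P[...,2]<115)&(hsv[...,1]<60)&(hsv[...,2]>80)&(hsv[...,2]<255)
    m=cv2.morphologyEx(m.astype(np.uint8),cv2.MORPH_OPEN,np.ones((3,3)))
    kk,l,st,_=cv2.connectedComponentsWithStats(m)
    if kk<2: print(k,"none");continue
    i=1+np.argmax(st[1:,4]);m=l==i
    q=np.c_[U[m],V[m],P[...,2][m]]
    mm=q.mean(0);nn=np.linalg.svd(q-mm,full_matrices=False)[2][2];nn*=np.sign(nn[2])
    q=q[abs((q-mm)@nn)<3];mm=q.mean(0);nn=np.linalg.svd(q-mm,full_matrices=False)[2][2];nn*=np.sign(nn[2])
    print(k,len(q),"n in tote",nn,"z at centre",mm[2]-(nn[0]*(0-mm[0])+nn[1]*(0-mm[1]))/nn[2],"rect",cv2.minAreaRect(q[:,:2].astype(np.float32)))
E
python3 look.py s7
```

```text
tote uvw -4.2 -1.5 89.2
tcp [ 611.9 -134.6   89.2] yaw 0.2975 t 9.48 F [-13.    5.3  29.3] gap 13.3 tilt [ 0.039 -0.    -0.999]
tool shift [ 0.2 -1.5  0.2] turn -0.0005
w 41224 n in tote [-0.001  0.     1.   ] z at centre 87.07106069379329 rect ((19.050565719604492, -1.0775604248046875), (90.03797912597656, 126.492431640625), 0.06079817935824394)
s 795 n in tote [-0.005 -0.001  1.   ] z at centre 86.47905537856174 rect ((-4.61114501953125, -0.3836669921875), (138.21897888183594, 126.5906753540039), 0.03055070899426937)
```

View pics/s7.png

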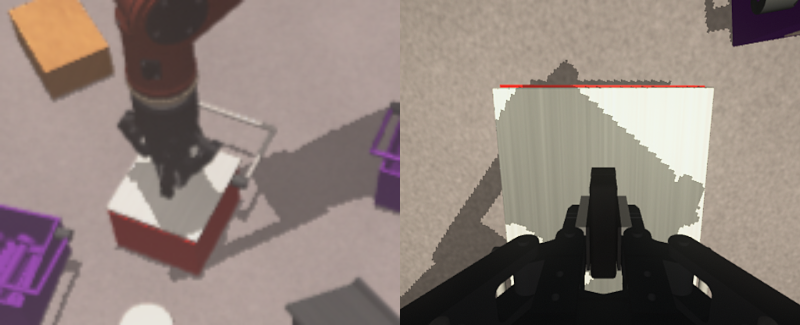

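The lid is flat and its top is at 86.5 to 87 mm, against 86 expected. It sits about 4 mm to the front within its play, and a sliver of the rear rim shows red. I'll ease the pressure and slide it back to centre.

Emit:
step_arm(
  motion=[
    [[2,-1,-2],0],
    [[3,0,0],0],
  ],
)

```text
clock: 9.75
tool_pos: [614.5, -131.9, 90.2]
tool_rot: [-0.004, 0.989, 0.148, 0.017]
force: [0.2, -0.7, -4.1]
finger_gap: 13.1
```

```bash
python3 look.py s8
```

```text
tote uvw -0.9 0.3 90.2
tcp [ 614.5 -131.9   90.2] yaw 0.2969 t 9.75 F [ 0.2 -0.7 -4.1] gap 13.1 tilt [ 0.036 -0.002 -0.999]
tool shift [-3.1  0.3  1. ] turn -0.0011
w 41553 n in tote [-0.004 -0.004  1.   ] z at centre 87.95909887551262 rect ((22.36150550842285, 0.6919326782226562), (90.08236694335938, 126.4926986694336), 0.028510328382253647)
s 850 n in tote [-0.003 -0.006  1.   ] z at centre 86.55754887530061 rect ((-0.678680419921875, 1.8339118957519531), (138.60592651367188, 126.20291137695312), 0.048047445714473724)
```

Emit:
step_arm(
  motion=[
    [[0,0,2],0],
    [[0,0,0],0],
  ],
)

```text
clock: 10.02
tool_pos: [614.7, -131.7, 89.5]
tool_rot: [-0.004, 0.989, 0.148, 0.017]
force: [0.2, 0.2, -2.2]
finger_gap: 13.1
```

Emit:
step_arm(
  motion=[
    [[0,0,0],0],
    [[0,0,0],0],
    [[0,0,0],0],
    [[0,0,0],0],
  ],
  grip=0.5,
)

```text
clock: 10.35
tool_pos: [614.4, -131.7, 88.0]
tool_rot: [-0.004, 0.989, 0.148, 0.016]
force: [0.3, -0.8, 0.0]
finger_gap: 42.4
```

Emit:
step_arm(
  motion=[
    [[0,0,-20],0],
    [[0,0,-30],0],
    [[0,0,-35],0],
    [[0,0,-35],0],
    [[0,0,-30],0],
  ],
)

```text
clock: 10.77
tool_pos: [603.0, -131.4, 229.2]
tool_rot: [-0.01, 0.989, 0.148, 0.006]
force: [1.2, 0.3, 0.0]
finger_gap: 43.0
```

```bash
python3 look.py s9
```

```text
tote uvw -11.7 4.3 229.2
tcp [ 603.  -131.4  229.2] yaw 0.2971 t 10.77 F [1.2 0.3 0. ] gap 43.0 tilt [ 0.014 -0.018 -1.   ]
tool shift [  5.7   6.8 140.2] turn -0.0009
w 19623 n in tote [-0.001  0.     1.   ] z at centre 87.13483948455193 rect ((-0.28759765625, 0.5016517639160156), (135.84234619140625, 126.18585205078125), 0.08908991515636444)
s 1114 n in tote [-0.002 -0.001  1.   ] z at centre 86.45803416033625 rect ((-0.8142166137695312, 1.7157440185546875), (138.5983123779297, 125.78559112548828), 0.5488253831863403)
```

View pics/s9.png

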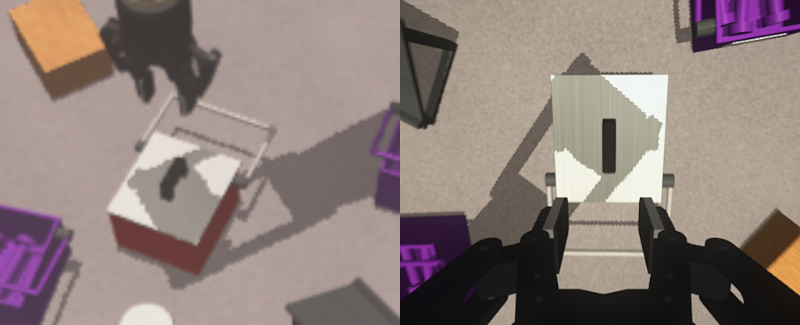

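The lid is seated flat and centred at (-0.3, 0.5) mm with no yaw error. The bail bar shows in the wrist view at about (612,252) of the montage. Next I'll measure the bar.

```bash
python3 - <<'E'
from h import *
np.set_printoptions(suppress=True,precision=2)
c,d=pickle.load(open("s9.pkl","rb"))
t0=load("top0.pkl");s0=load("scene0.pkl")
C=np.array([615.5,-132.]);ux=np.array([np.cos(.298),np.sin(.298)]);uy=np.array([-ux[1],ux[0]])
for k,x in(("w",c),("s0",s0),("s",d),("t",t0)):
    P=cloud(x);U=(P[...,:2]-C)@ux;V=(P[...,:2]-C)@uy;Z=P[...,2]
    m=(U<-110)&(U>-175)&(abs(V)<60)&(Z>25)&(Z<110)
    q=np.c_[U[m],V[m],Z[m]]
    print(k,len(q),np.median(q,0) if len(q) else "", np.percentile(q[:,2],[10,90]) if len(q) else "", np.polyfit(q[:,1],q[:,0],1) if len(q)>5 else "")
# predicted
for q in(2.7,2.8,2.9,3.0,3.1): print(q,-48+97*np.cos(q+.202),70+97*np.sin(q+.202))
E
```

```text
w 692 [-142.79    6.97   71.6 ] [69.27 72.87] [   0.   -143.24]
s0 69 [-143.36    5.5    71.18] [67.59 73.84] [   0.   -143.76]
s 58 [-143.13   16.06   70.79] [67.34 74.19] [  -0.   -143.81]
t 76 [-144.9   -1.2   70.5] [67.29 72.99] [   0.   -144.98]
2.7 -142.22916799261364 93.0187727609401
2.8 -144.05645737507498 83.49655498823321
2.9 -144.92398238748785 73.83948409945181
3.0 -144.82307500669387 64.14405035471339
3.1 -143.75474346588635 54.50712732311107
```

```bash
python3 -c "
from h import *
tgo(-143.5,-30,180,1.869)"
```

```text
tote uvw -8.8 2.1 234.7
tcp [ 606.5 -132.6  234.7] yaw 0.2972 t 10.87 F [ 0.6 -0.5  1.1] gap 42.8 tilt [ 0.023 -0.011 -1.   ]
tool shift [-135.9   32.7   51.2] turn -1.5718
```

Emit:
step_arm(
  motion=[
    [[-30,8,0],0],
    [[-35,8,0],0],
    [[-35,8,0],0],
    [[-30,8,0],0],
    [[0,0,0],-0.12],
    [[0,0,0],-0.12],
    [[0,0,0],-0.12],
    [[0,0,0],-0.12],
    [[0,0,0],-0.12],
    [[0,0,0],-0.12],
    [[0,0,0],-0.12],
    [[0,0,0],-0.12],
    [[0,0,0],-0.12],
    [[0,0,0],-0.12],
    [[0,0,0],-0.12],
    [[0,0,0],-0.12],
    [[0,0,0],-0.1],
  ],
)

```text
clock: 12.28
tool_pos: [483.0, -202.5, 218.0]
tool_rot: [-0.002, 0.581, 0.814, 0.013]
force: [0.1, -0.2, 0.6]
finger_gap: 42.7
```

```bash
python3 -c "
from h import *
tgo(-143.5,-30,120,1.869)"
```

```text
tote uvw -147.4 -28.5 218.0
tcp [ 483.  -202.5  218. ] yaw 1.9021 t 12.28 F [ 0.1 -0.2  0.6] gap 42.7 tilt [ 0.018  0.018 -1.   ]
tool shift [-3.5  2.1 98. ] turn 0.0331
```

Emit:
step_arm(
  motion=[
    [[-2,1,25],0.04],
    [[0,0,30],0],
    [[0,0,30],0],
    [[0,0,15],0],
  ],
)

```text
clock: 12.62
tool_pos: [488.8, -203.7, 117.7]
tool_rot: [0.002, 0.595, 0.804, 0.013]
force: [-0.6, 0.1, -0.1]
finger_gap: 42.5
```

```bash
python3 look.py s10;  python3 -c "
from h import *
tgo(-143.5,-30,62,1.869)
c,d=pickle.load(open('s10.pkl','rb'))
C=np.array([615.5,-132.]);ux=np.array([np.cos(.298),np.sin(.298)]);uy=np.array([-ux[1],ux[0]])
P=cloud(c);U=(P[...,:2]-C)@ux;V=(P[...,:2]-C)@uy;Z=P[...,2]
m=(U<-110)&(U>-175)&(V<60)&(V>-10)&(Z>40)&(Z<90)
q=np.c_[U[m],V[m],Z[m]];print(len(q),np.median(q,0),q[:,2].max(),np.polyfit(q[:,1],q[:,0],1))
"
```

```text
tote uvw -142.2 -31.4 117.7
tcp [ 488.8 -203.7  117.7] yaw 1.8673 t 12.62 F [-0.6  0.1 -0.1] gap 42.5 tilt [ 0.011  0.024 -1.   ]
tool shift [ 31.2 137.4  32.4] turn 1.5693
w 25554 n in tote [-0.004  0.     1.   ] z at centre 87.36276862563939 rect ((-28.055740356445312, 0.8507728576660156), (81.46632385253906, 126.3744888305664), 0.19682136178016663)
s 1126 n in tote [0.001 0.001 1.   ] z at centre 86.43866679995689 rect ((0.8333969116210938, 0.5330886840820312), (137.66476440429688, 132.8505096435547), 1.705955982208252)
tote uvw -142.9 -30.6 117.5
tcp [ 487.9 -203.2  117.5] yaw 1.8673 t 12.72 F [-0.5  0.7  0.2] gap 42.9 tilt [ 0.014  0.022 -1.   ]
tool shift [-0.2 -1.8 55.5] turn -0.0017
1462 [-144.16805979   28.14867623   72.05419319] 74.72255913116231 [ 3.35335790e-03 -1.44292147e+02]
```

View pics/s10.png

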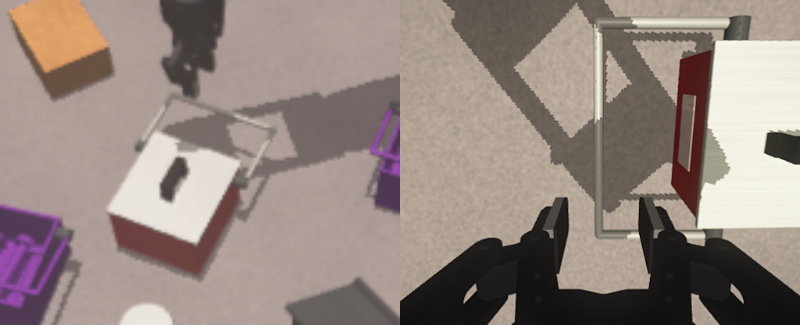

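The bar at x≈600 in the wrist panel lies between the open fingers. I'll descend and grip it near the fingertips.

Emit:
step_arm(
  motion=[
    [[0,-2,22],0],
    [[0,-1,20],0],
    [[0,0,8],0],
  ],
)

```text
clock: 12.97
tool_pos: [489.1, -205.1, 70.5]
tool_rot: [0.005, 0.595, 0.804, 0.013]
force: [-0.6, -0.3, -0.6]
finger_gap: 42.6
```

```bash
python3 -c "
from h import *
tgo(-144,-30,62,1.869)"
```

```text
tote uvw -142.3 -32.7 70.5
tcp [ 489.1 -205.1   70.5] yaw 1.8675 t 12.97 F [-0.6 -0.3 -0.6] gap 42.6 tilt [ 0.008  0.027 -1.   ]
tool shift [ 2.6 -1.9  8.5] turn -0.0015
```

Emit:
step_arm(
  motion=[
    [[2,-3,8],0],
    [[0,-1,1],0],
  ],
)

```text
clock: 13.13
tool_pos: [484.8, -204.1, 61.1]
tool_rot: [0.004, 0.595, 0.804, 0.013]
force: [-1.0, -0.4, -0.8]
finger_gap: 42.6
```

Emit:
step_arm(
  motion=[
    [[0,0,0],0],
    [[0,0,0],0],
    [[0,0,0],0],
    [[0,0,0],0],
    [[0,0,0],0],
  ],
  grip=0,
  force=40,
)

```text
clock: 13.55
tool_pos: [486.4, -204.9, 64.7]
tool_rot: [0.006, 0.595, 0.804, 0.014]
force: [-1.0, 0.4, -2.8]
finger_gap: 4.9
```

```bash
python3 look.py s11
```

```text
tote uvw -144.8 -31.8 64.7
tcp [ 486.4 -204.9   64.7] yaw 1.8675 t 13.55 F [-1.   0.4 -2.8] gap 4.9 tilt [ 0.006  0.029 -1.   ]
tool shift [ 32.1 141.4 -20. ] turn 1.5695
w 18007 n in tote [-0.024 -0.001  1.   ] z at centre 88.48577496274844 rect ((-61.10948181152344, -1.5612640380859375), (35.91387176513672, 130.51051330566406), 11.68276309967041)
s 1115 n in tote [-0.002 -0.002  1.   ] z at centre 86.3578932133651 rect ((-0.477752685546875, 1.7566337585449219), (126.47888946533203, 139.2158203125), 89.99283599853516)
```

View pics/s11.png

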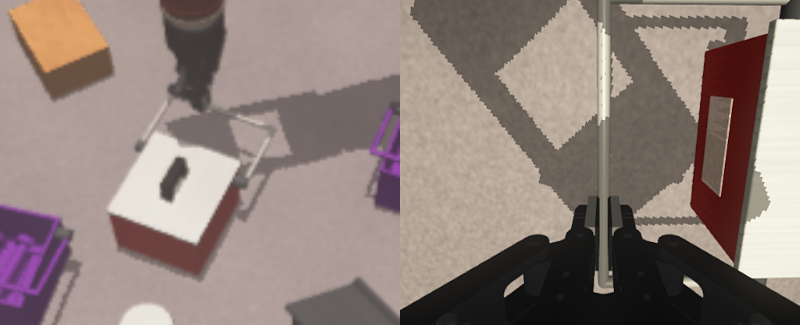

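The bar is between the pads, but the opening is 4.9 mm and it sits very near the tips because the tool crept up. I'll reopen, go deeper and grip again.

Emit:
step_arm(
  motion=[
    [[0,0,0],0],
    [[0,0,1],0],
    [[0,0,1],0],
  ],
  grip=0.4,
)

```text
clock: 13.9
tool_pos: [487.5, -205.8, 63.8]
tool_rot: [0.008, 0.595, 0.804, 0.014]
force: [0.2, 0.4, 0.4]
finger_gap: 34.3
```

Emit:
step_arm(
  motion=[
    [[0,0,7],0],
    [[0,0,5],0],
  ],
)

```text
clock: 14.07
tool_pos: [489.2, -206.5, 52.5]
tool_rot: [0.01, 0.595, 0.804, 0.014]
force: [-0.1, -0.6, -0.1]
finger_gap: 34.5
```

```bash
python3 -c "
from h import *
tgo(-144.5,-30,57,1.869)"
```

```text
tote uvw -142.7 -34.2 52.5
tcp [ 489.2 -206.5   52.5] yaw 1.8675 t 14.07 F [-0.1 -0.6 -0.1] gap 34.5 tilt [ 0.001  0.033 -0.999]
tool shift [ 4.2 -1.7 -4.6] turn -0.0015
```

Emit:
step_arm(
  motion=[
    [[1,-2,0],0],
    [[0,0,0],0],
    [[0,0,0],0],
    [[0,0,0],0],
  ],
  grip=0,
  force=40,
)

```text
clock: 14.4
tool_pos: [487.0, -205.4, 50.6]
tool_rot: [0.009, 0.595, 0.804, 0.014]
force: [-1.4, -0.4, 0.6]
finger_gap: 5.3
```

```bash
python3 -c "
from h import *
tgo(-144.5,-30,57,1.869)"
```

```text
tote uvw -144.3 -32.4 50.6
tcp [ 487.  -205.4   50.6] yaw 1.867 t 14.4 F [-1.4 -0.4  0.6] gap 5.3 tilt [ 0.002  0.034 -0.999]
tool shift [ 2.4  0.1 -6.4] turn -0.002
```

```bash
cat > arc.py <<'E'
from h import *
from rig import get_state
import sys
off=float(sys.argv[1]);step=float(sys.argv[2]);n=int(sys.argv[3]); uo=float(sys.argv[4]) if len(sys.argv)>4 else 0
s=get_state();M=R(s["tool_rot"]);C=np.array([615.5,-132.]);ux=np.array([np.cos(.298),np.sin(.298)]);uy=np.array([-ux[1],ux[0]])
p=s["tool_pos"]-off*M[:,2]; u=(p[:2]-C)@ux-uo;v=(p[:2]-C)@uy;w=p[2]
a=np.arctan2(w-70,u+48)%(2*np.pi);print("bar u,v,w",round(u,1),round(v,1),round(w,1),"r",round(np.hypot(w-70,u+48),1),"q",round(a-.202,3),"F",np.round(s["force"],1),"gap",round(s["finger_gap"],1),"t",s["clock"])
T=np.array([[*ux,0],[*uy,0],[0,0,1]])
prev=np.array([u,v,w])
for i in range(n):
    b=a-step*(i+1);t=np.array([-48+97*np.cos(b),v if i else v,70+97*np.sin(b)]);d=M.T@T.T@(t-prev);print(np.round(d,1).tolist(),"->q",round(b-.202,2));prev=t
E
python3 arc.py 18 .12 6
```

```text
bar u,v,w -145.0 -32.4 68.6 r 97.0 q 2.955 F [-1.4 -0.4  0.6] gap 5.3 t 14.4
[0.0, 0.9, -11.6] ->q 2.83
[0.0, 2.3, -11.4] ->q 2.71
[0.0, 3.6, -11.0] ->q 2.59
[0.0, 4.9, -10.5] ->q 2.47
[0.0, 6.2, -9.9] ->q 2.35
[0.0, 7.3, -9.1] ->q 2.23
```

Emit:
step_arm(
  motion=[
    [[0,1,-7],0],
    [[0,1,-10],0],
    [[0,3,-11],0],
  ],
)

```text
clock: 14.65
tool_pos: [490.2, -204.3, 78.0]
tool_rot: [0.008, 0.595, 0.803, 0.014]
force: [2.7, -1.2, -4.3]
finger_gap: 5.1
```

```bash
python3 arc.py 18 .12 5
```

```text
bar u,v,w -141.6 -32.4 96.0 r 97.2 q 2.669 F [ 2.7 -1.2 -4.3] gap 5.1 t 14.65
[0.0, 4.3, -10.8] ->q 2.55
[0.0, 5.4, -10.3] ->q 2.43
[0.0, 6.6, -9.6] ->q 2.31
[0.0, 7.7, -8.7] ->q 2.19
[0.0, 8.7, -7.7] ->q 2.07
```

The bail is moving with the gripper: the radius still reads 97 mm and the forces are about 5 N.

Emit:
step_arm(
  motion=[
    [[0,4,-11],0],
    [[0,5.5,-10.5],0],
    [[0,7,-10],0],
    [[0,8,-9],0],
    [[0,9,-8],0],
  ],
)

```text
clock: 15.07
tool_pos: [523.8, -194.0, 132.4]
tool_rot: [0.01, 0.596, 0.803, 0.015]
force: [10.6, -3.0, -16.8]
finger_gap: 4.8
```

```bash
python3 arc.py 18 .12 6
```

```text
bar u,v,w -106.5 -32.4 150.3 r 99.4 q 1.998 F [ 10.6  -3.  -16.8] gap 4.8 t 15.0667
[0.1, 11.4, -3.9] ->q 1.88
[0.1, 10.7, -4.7] ->q 1.76
[0.1, 11.1, -3.4] ->q 1.64
[0.1, 11.5, -2.0] ->q 1.52
[0.0, 11.6, -0.6] ->q 1.4
[0.0, 11.6, 0.8] ->q 1.28
```

Emit:
step_arm(
  motion=[
    [[0,11,-4],0],
    [[0,11,-4],0],
    [[0,11,-3],0],
    [[0,11,-1],0],
  ],
)

```text
clock: 15.4
tool_pos: [564.3, -181.9, 150.8]
tool_rot: [0.007, 0.595, 0.803, 0.011]
force: [-3.1, -1.9, 2.4]
finger_gap: 5.3
```

```bash
python3 arc.py 18 .12 6
```

```text
bar u,v,w -64.1 -32.7 168.8 r 100.1 q 1.53 F [-3.1 -1.9  2.4] gap 5.3 t 15.4
[0.0, 12.0, 2.2] ->q 1.41
[0.0, 11.6, 0.5] ->q 1.29
[0.0, 11.5, 1.9] ->q 1.17
[0.0, 11.2, 3.3] ->q 1.05
[0.0, 10.7, 4.6] ->q 0.93
[0.0, 10.1, 5.8] ->q 0.81
```

Emit:
step_arm(
  motion=[
    [[0,12,0],0],
    [[0,11.5,1],0],
    [[0,11.5,2],0],
    [[0,11,3.5],0],
    [[0,10.5,5],0],
  ],
)

```text
clock: 15.82
tool_pos: [617.3, -165.8, 145.4]
tool_rot: [0.004, 0.595, 0.803, 0.006]
force: [-2.3, -1.1, 4.2]
finger_gap: 5.0
```

```bash
python3 arc.py 15 .12 6
```

```text
bar u,v,w -8.5 -32.9 160.4 r 98.7 q 0.957 F [-2.3 -1.1  4.2] gap 5.0 t 15.8167
[0.0, 9.6, 7.0] ->q 0.84
[0.0, 9.6, 6.6] ->q 0.72
[0.0, 8.7, 7.7] ->q 0.6
[0.0, 7.7, 8.7] ->q 0.48
[0.0, 6.6, 9.6] ->q 0.36
[0.0, 5.4, 10.3] ->q 0.24
```

Emit:
step_arm(
  motion=[
    [[0,9.5,6.5],0],
    [[0,9.5,6.5],0],
    [[0,8.5,8],0],
    [[0,7.5,9],0],
  ],
)

```text
clock: 16.15
tool_pos: [653.0, -155.0, 117.6]
tool_rot: [0.003, 0.595, 0.804, 0.004]
force: [-4.2, -2.5, -0.3]
finger_gap: 5.3
```

```bash
python3 arc.py 15 .12 4; python3 look.py s12
```

```text
bar u,v,w 28.9 -33.0 132.6 r 99.2 q 0.481 F [-4.2 -2.5 -0.3] gap 5.3 t 16.15
[0.0, 5.0, 10.9] ->q 0.36
[0.0, 5.5, 10.3] ->q 0.24
[0.0, 4.2, 10.8] ->q 0.12
[0.0, 2.9, 11.3] ->q 0.0
tote uvw 29.1 -33.0 117.6
tcp [ 653.  -155.   117.6] yaw 1.8668 t 16.15 F [-4.2 -2.5 -0.3] gap 5.3 tilt [ 0.    0.01 -1.  ]
tool shift [ 32.9 -33.5  28.2] turn 1.5688
w 34399 n in tote [-0.001  0.001  1.   ] z at centre 87.13128455129917 rect ((-21.48336410522461, 0.6099052429199219), (126.46005249023438, 94.0928726196289), 89.9223403930664)
s 488 n in tote [ 0.007 -0.001  1.   ] z at centre 86.68915281937154 rect ((39.06541442871094, 1.5409927368164062), (58.312747955322266, 126.1374740600586), 0.05713129788637161)
```

View pics/s12.png

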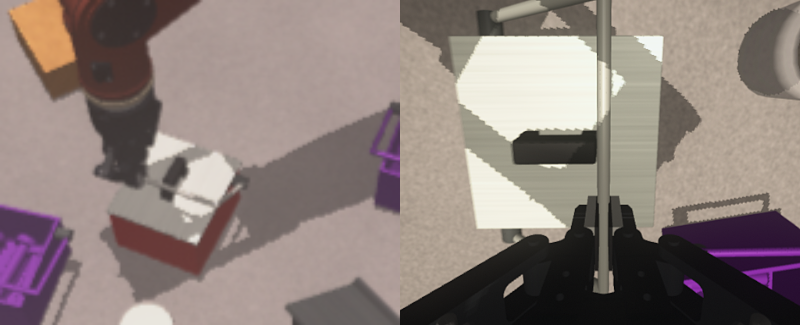

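The bail is over the lid, the bar at column 603 is held and the handle at (555,150) is clear. I'll bring it lower, then release.

Emit:
step_arm(
  motion=[
    [[0,5,10],0],
    [[0,4,7],0],
  ],
)

```text
clock: 16.42
tool_pos: [662.7, -152.1, 100.9]
tool_rot: [0.003, 0.595, 0.804, 0.005]
force: [-5.2, -3.6, 0.4]
finger_gap: 5.0
```

```bash
python3 arc.py 15 .12 2
```

```text
bar u,v,w 39.0 -33.1 115.9 r 98.4 q 0.283 F [-5.2 -3.6  0.4] gap 5.0 t 16.4167
[0.0, 3.5, 11.3] ->q 0.16
[0.0, 3.4, 11.1] ->q 0.04
```

Emit:
step_arm(
  motion=[
    [[0,0,0],0],
    [[0,0,0],0],
    [[0,0,0],0],
  ],
  grip=0.3,
)

```text
clock: 16.67
tool_pos: [662.8, -150.8, 99.5]
tool_rot: [0.002, 0.595, 0.804, 0.005]
force: [-0.3, -0.2, -0.6]
finger_gap: 25.5
```

Emit:
step_arm(
  motion=[
    [[0,0,-20],0],
    [[0,0,-20],0],
  ],
)

```text
clock: 16.83
tool_pos: [659.3, -149.4, 135.1]
tool_rot: [-0.002, 0.595, 0.804, 0.004]
force: [0.3, 0.1, 0.2]
finger_gap: 25.9
```

Emit:
step_arm(
  motion=[
    [[0,0,0],0],
    [[0,0,0],0],
    [[0,0,0],0],
  ],
  grip=0,
)

```text
clock: 17.08
tool_pos: [662.3, -150.0, 140.9]
tool_rot: [0.003, 0.595, 0.804, 0.006]
force: [-0.2, -0.8, -0.0]
finger_gap: -0.0
```

```bash
cat > bar.py <<'E'
from h import *
import sys
c,d=pickle.load(open(sys.argv[1]+".pkl","rb"))
C=np.array([615.5,-132.]);ux=np.array([np.cos(.298),np.sin(.298)]);uy=np.array([-ux[1],ux[0]])
for k,x in(("w",c),("s",d)):
    P=cloud(x);U=(P[...,:2]-C)@ux;V=(P[...,:2]-C)@uy;Z=P[...,2]
    for lo,hi in((10,60),(-15,10),(-73,-60),(62,73)):
        m=(U>27)&(U<75)&(V>lo)&(V<hi)&(Z>(89.5 if hi<64 and lo>-64 else 60))&(Z<140)
        q=np.c_[U[m],V[m],Z[m]]
        if len(q)>3: print(k,lo,hi,len(q),np.round(np.median(q,0),1),"ztop",np.round(np.percentile(q[:,2],95),1))
E
python3 look.py s13; python3 bar.py s13
```

```text
tote uvw 39.5 -30.9 140.9
tcp [ 662.3 -150.   140.9] yaw 1.8673 t 17.08 F [-0.2 -0.8 -0. ] gap -0.0 tilt [ 0.003  0.013 -1.   ]
tool shift [ 30.7 -44.2  51.4] turn 1.5693
w 31180 n in tote [-0.001  0.001  1.   ] z at centre 87.1590870839953 rect ((-15.793537139892578, 0.6738319396972656), (105.05225372314453, 126.00437927246094), 0.014502868987619877)
s 954 n in tote [-0.012 -0.003  1.   ] z at centre 86.73121811708027 rect ((-0.15952301025390625, 2.140575408935547), (138.51661682128906, 125.46459197998047), 0.11938633024692535)
w 10 60 1372 [ 40.3  36.8 116. ] ztop 117.3
w -15 10 587 [ 40.2  -2.2 116. ] ztop 117.3
w -73 -60 23 [ 65.4 -61.   87. ] ztop 87.8
w 62 73 620 [ 40.3  66.  114.8] ztop 117.2
s 10 60 51 [ 41.1  38.  113.1] ztop 118.2
s -15 10 26 [ 40.7  -1.  114.5] ztop 118.4
s -73 -60 16 [ 40.6 -62.8 112.5] ztop 116.5
s 62 73 21 [42.3 64.2 87.3] ztop 117.0
```

View pics/s13.png

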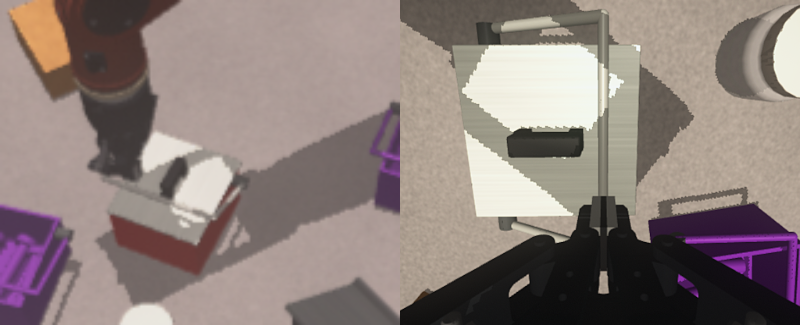

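Emit:
step_arm(
  motion=[
    [[0,2,14],0],
    [[0,1,8],0],
    [[0,0,6],0],
  ],
)

```text
clock: 17.43
tool_pos: [665.3, -148.6, 109.2]
tool_rot: [0.002, 0.595, 0.804, 0.006]
force: [0.5, -0.4, 2.1]
finger_gap: -0.5
```

```bash
python3 -c "
from h import *
tgo(45,-31,93,1.869)"
```

```text
tote uvw 42.7 -30.5 109.2
tcp [ 665.3 -148.6  109.2] yaw 1.867 t 17.43 F [ 0.5 -0.4  2.1] gap -0.5 tilt [ 0.004  0.012 -1.   ]
tool shift [-0.6  2.1 16.3] turn -0.002
```

Contact is 2 N and the bar is moving. I'll keep pressing it down.

Emit:
step_arm(
  motion=[
    [[0,1,5],0],
    [[0,1,5],0],
  ],
)

```text
clock: 17.6
tool_pos: [666.5, -147.5, 95.7]
tool_rot: [0.001, 0.595, 0.804, 0.006]
force: [0.9, 0.8, 1.5]
finger_gap: 0.3
```

Emit:
step_arm(
  motion=[
    [[0,0,4],0],
  ],
)

```text
clock: 17.68
tool_pos: [667.1, -147.3, 92.1]
tool_rot: [0.001, 0.595, 0.804, 0.006]
force: [-12.0, 4.7, 36.2]
finger_gap: 0.1
```

```bash
python3 look.py s14; python3 bar.py s14
```

```text
tote uvw 44.8 -29.7 92.1
tcp [ 667.1 -147.3   92.1] yaw 1.8671 t 17.68 F [-12.    4.7  36.2] gap 0.1 tilt [ 0.006  0.011 -1.   ]
tool shift [ 29.6 -48.9   2.8] turn 1.5691
w 60046 n in tote [-0.001  0.     1.   ] z at centre 87.12044324651166 rect ((-0.19710540771484375, 3.2413291931152344), (137.32235717773438, 131.18287658691406), 0.7510078549385071)
s 843 n in tote [-0.011  0.002  1.   ] z at centre 86.86822779660793 rect ((-1.54437255859375, 3.7262115478515625), (138.1395721435547, 124.32010650634766), 0.03927947208285332)
w 10 60 1985 [47.7 36.9 93.3] ztop 94.6
w -15 10 790 [47.5 -1.9 93.4] ztop 94.7
w -73 -60 42 [ 45.7 -71.5  93.5] ztop 94.6
w 62 73 1085 [46.5 65.6 91. ] ztop 94.4
s 10 60 40 [48.7 32.6 92.7] ztop 96.1
s -15 10 18 [48.5  1.5 91.8] ztop 96.4
s 62 73 20 [49.9 64.2 88.7] ztop 93.3
```

View pics/s14.png

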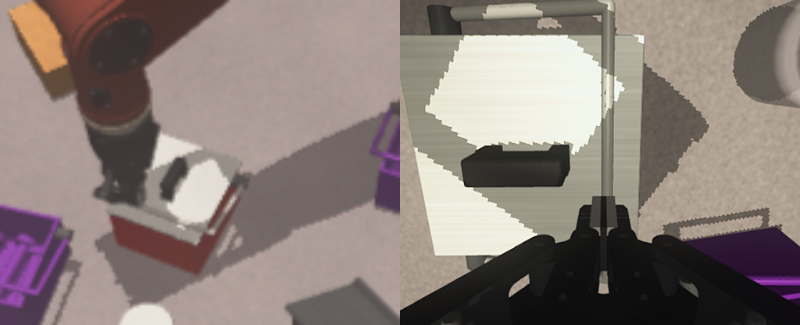

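The bar lies on the lid: u is 47.6 mm and its top is 6 to 7 mm above the plate. Pressing stopped it with 36 N on the wrist. Now I'll retreat upward.

Emit:
step_arm(
  motion=[
    [[0,0,-10],0],
    [[0,0,-25],0],
    [[0,0,-35],0],
    [[0,0,-35],0],
    [[0,0,-35],0],
    [[0,-20,-20],0],
    [[0,-35,0],0],
    [[0,-35,0],0],
    [[0,-35,0],0],
    [[0,-35,0],0],
    [[0,0,0],0],
    [[0,0,0],0],
  ],
)

```text
clock: 18.78
tool_pos: [504.4, -195.8, 257.5]
tool_rot: [-0.002, 0.594, 0.805, 0.004]
force: [-0.2, 0.3, 0.0]
finger_gap: -0.2
```

```bash
python3 look.py s15; python3 bar.py s15; python3 - <<'E'
from rig import *
import cv2
cv2.imwrite("pics/top9.png",camera("top")["pixels"]); cv2.imwrite("pics/scene9.png",camera("scene")["pixels"])
E
```

```text
tote uvw -124.9 -28.4 257.5
tcp [ 504.4 -195.8  257.5] yaw 1.8699 t 18.78 F [-0.2  0.3  0. ] gap -0.2 tilt [ 0.008  0.003 -1.   ]
tool shift [ 26.9 120.4 169.1] turn 1.5719
w 16241 n in tote [-0.002  0.     1.   ] z at centre 87.33489424145378 rect ((0.3059844970703125, -0.0168914794921875), (136.53953552246094, 137.88375854492188), 0.13508187234401703)
s 1007 n in tote [-0.006 -0.002  1.   ] z at centre 86.60606946739682 rect ((-0.38146209716796875, 3.1631622314453125), (138.15879821777344, 130.9875946044922), 0.6618808507919312)
w 10 60 478 [46.5 36.1 93.5] ztop 95.0
w -15 10 217 [46.5 -2.4 93.4] ztop 95.1
w -73 -60 161 [ 45.9 -62.3  92.2] ztop 94.8
w 62 73 209 [45.9 65.4 91.6] ztop 94.6
s 10 60 39 [48.5 35.2 91.8] ztop 95.4
s -15 10 21 [47.5 -5.8 91.4] ztop 94.5
s -73 -60 14 [ 47.  -64.2  90.9] ztop 94.5
s 62 73 21 [49.4 64.2 87.6] ztop 95.4
```

View pics/s15.png

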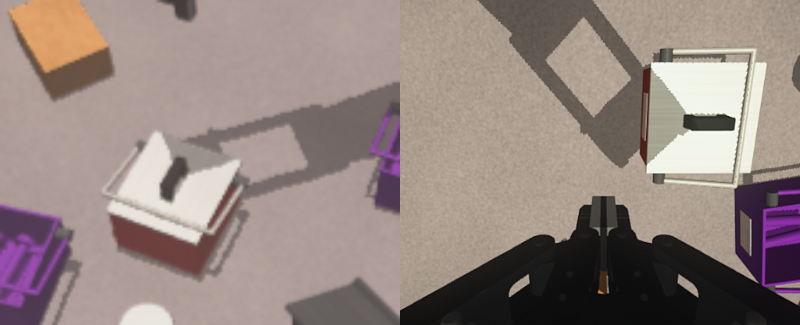

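View pics/scene9.png

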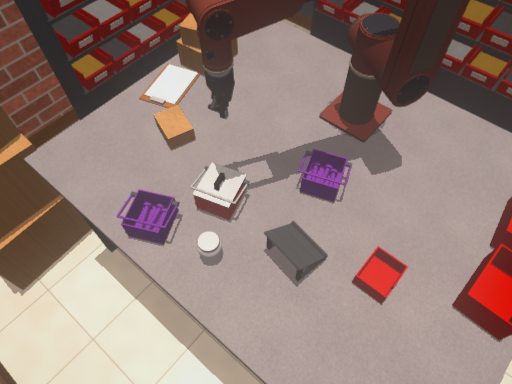

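The final views show the bail bar across the seated lid, at about (218,197) in the scene view. The carton (174,126), jar (208,243) and open bin (381,273) are where they started, and the arm is clear.

```bash
python3 -c "
from rig import *
print(close_job())"
```

```text
the job is handed in; nothing more can be done
None
```

The red tote is closed: the lid is seated on it and the wire bail is swung over, with its bar lying on the lid. I handed the job in after about 19 s on the robot's clock.

- **Lid:** I took it by its handle and let its front edge down on the tote's front rim. I then swung it flat, slid it about 4 mm back to centre and let go. In the last views it is level to within 0.3° or so. Its top reads 86.6 to 87.3 mm against 86 nominal, its position is within about 1 mm of centre, and I saw no yaw error.
- **Bail:** I gripped the bar, carried it along its arc and released it just above the lid. I then pressed it down with the shut fingers. The bar's centre reads 46.5 to 48 mm along the tote (47 expected). Its top is about 6 to 7 mm above the plate, as a 7 mm wire lying on the lid should be.
- **Surroundings:** by eye in the scene picture, the carton, jar, open bin and purple totes are unmoved. The arm is clear, with no force on the tool.

- **Snags:** my first grip on the bar was too near the fingertips, so I reopened and gripped it deeper.
- **Disagreement:** the scene camera puts the lid's sideways centre about 3 mm off in the last view, while the wrist camera reads 0. Both of those outlines took in parts of the bail. With the bail still clear of the lid's outline, the two read about 0.5 and 1.7 mm.
- **Forces:** the highest wrist readings were about 31 N when seating the lid and 38 N when pressing the bar (36 N of it downward).

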